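# Open the seal box whose lock cannot be read

### The arm

A 7-joint arm with a two-finger parallel gripper is mounted at the origin on a cart in front of the work surface, level with it; the furniture and walls round the work are solid. World frame = base frame: x ahead of the robot, y to its left, z up, the work surface at z = 0. Lengths are in mm, angles in rad, forces in N, time in s.
With the tool pointing down it reaches from about 400 to 875 mm from the base axis. Payload 4.4 kg.
Tool frame: the origin (TCP) lies where the fingers leave the gripper's body, on its centre line; the fingertips stand 73 mm ahead of it and the grasp point (between the pads) lies 54 mm ahead of it; z points along the fingers, y is the line along which they close (so a half turn about z gives the same grasp; the last joint's range is limited). The gripper opens to 85 mm and grips with 20 to 120 N. Pads are 22 mm wide; open, the fingers measure 114 mm over their backs; the gripper's body (76 mm by 85 mm) begins 54 mm behind the grasp point. The pads swing forward as they close: fully open they stand 13 mm farther back than shut.
Start: joints at [-1.381, 0.628, 0.038, 1.517, -0.027, 0.996, -0.02], TCP at [164.44, 628.869, 303.913] pointing down, gripper open.
Joint ranges: [-3.06, 3.06], [-0.37, 2.12], [-1.25, 1.32], [0.18, 2.47], [-1.1, 4.24], [0.23, 1.98], [-2.94, 2.94]. Speed limits (rad/s): [2.57, 2.57, 3.14, 3.14, 3.14, 3.14, 3.14].

### API

Orientations are given as [roll, pitch, yaw] about the fixed x, y, z axes, in that order (R = Rz(yaw) Ry(pitch) Rx(roll)).
In Python, from cell import ctrl gives the robot as it stands.
- The arm moves only by the tool send_rows, never from a script. Its argument "rows" is a list that holds one entry, the list of rows, each a list of 6 numbers: the shift along the tool's x, y, z in cm, then the turn, a rotation vector about the tool's x, y, z in rad. In form: [[[tx, ty, tz, wx, wy, wz], ...]]. A call has 1 to 10 rows; each row is the pose to reach, as a shift and turn from the pose commanded when the call began, along the tool's axes at that moment; what a row does not reach only later rows make up. A row lasts 1/10 s, in which the tool goes at most 50 mm and 8.59 degrees, less where a joint would pass 70% of its speed; a pose out of reach is approached as far as the arm can. A call with a gripper value outside its range is refused whole. "grip" is the closure in counts, from 0 (fully open) to 255 (shut), set as the call begins (left out, the last holds). The fingers move at their own pace and stop on an object; the grip force is fixed at half the most. Time passes only in rows, so rows that repeat a pose let the fingers close. It gives the time, the measured TCP pose, the force, the opening and the grip force at its end, in the units of the state.
- ctrl.read_state(): the state, without advancing time (a new reading comes with each control period).
- ctrl.get_image(name): name is "side" or "top"; returns a dict with "pixels" (480x640x3 uint8, red, green, blue), "fx", "fy", "cx", "cy" (pixels), "extrinsics" (4x4, takes a point from camera to world coordinates). Camera axes: x right, y up, looking along -z (the intrinsics and any distortion apply to the point x, -y, -z); pixel columns grow to the right and rows downward; lengths in mm; the calibration is good to about 2 mm. A picture is of the moment at which its call begins. There is no depth.
- ctrl.finish_job(): hands the job in; it is judged then, once.
The state is a dict: "clock": time; "qpos": joint angles; "qd": joint speeds; "tau": joint torques, N m; "eef_pos": TCP position; "tool_rot": TCP orientation; "force": force on the tool from outside, world axes, zero at the start; "torque": the same for the moment, N m; "width": finger opening in mm; "gripper_force": force on a finger pad.
Only numpy, scipy, OpenCV 4.12 (cv2) and the standard library are available. Lean on these libraries where they do the work, as an engineer would, in place of code of your own. Each camera call takes 0.05 s, during which the arm holds its last target. There are 200 camera calls.

### The job

Open the wooden seal box: draw its sliding lid all the way out toward the front of the box by the dark ridge on top. The small brass slide lock on the deck behind the lid holds the lid at one end of its short travel and frees it at the other, but its marks have worn off, so only trying the lid shows whether it is locked; if the lid catches after a few millimetres, slide the brass lock across to its other end and draw the lid again.

Things in the scene. Friction and masses are not known exactly. Their poses are not given: they have to be found in the camera images.
- lid_grip (a point): Centre of the top of the dark wooden ridge by which the lid is drawn. The pale wooden lid lies in the front of a brown seal box that is fixed to the desk (170 mm long, 110 mm wide, side walls 46 mm high). The ridge is 14 mm thick along x, 44 mm long along y and stands 25 mm above the flat lid, whose upper face is 43 mm above the desk. Axes: z up, -x toward the front of the box, the direction in which the lid opens; y to the left as seen from the front.
- lid (a joint): How far the lid is drawn out toward the box's -x (m): 0 to 0.002 shut, 0.065 fully open at its stop. It needs about 2 N to slide and stays where it is left. When locked it catches by 0.006; when free it runs to the stop.
- lock_grip (a point): Centre of the top of the brass thumb block of the slide lock, on the brown deck behind the lid (deck 46 mm above the desk). The block is 26 mm long along x, 16 mm thick along y and stands 24 mm above the deck; same axes as lid_grip. When the lid is shut it lies about 100 mm behind the ridge along +x. It slides along y only.
- lock (a joint): Position of the slide lock (m), growing as the block moves to the box's +y: 0 at one end stop, 0.024 at the other. It starts within 3 mm of the 0 end. At most one end locks the lid, the opposite end then frees it (push the block fully across, to within 2 mm of its stop), and which is which differs from box to box and cannot be seen. It needs about 2 N to slide and stays where it is left.

How it is judged (in metres and radians):
At the end, for the whole second after the job is handed in: The lid is drawn out to within 13 mm of its stop (its joint above 0.052 m) and at rest; the lock may stand at either end (value of joint lid above 0.052 m and velocity of joint lid between -0.01 and 0.01 m/s); the robot touches nothing.
It also fails if it takes over 64 s, if anything falls off the work surface, if the arm or the gripper's body presses on something with over 40 N, if the wrist force passes 120 N, or if a joint passes its speed limit or range.

## Working session

There is one attempt and no reset: what is moved stays moved. The work goes in short steps, Python scripts to look and compute and a tool call to move; the robot and the scene stay as the last step left them, time stands still between calls to the robot, and variables do not carry over. Pictures are saved under pics/ and viewed, at most 10 in all, crops included, and the job is handed in when it is done.

Besides the shell and the picture viewer there is one more tool, called after "Emit:" as a command line: name --argument value ..., lists and objects as JSON in quotes. send_rows: Moves the arm, as the interface text tells. Its arguments: {"type":"object","properties":{"rows":{"type":"array","items":{"type":"array","items":{"type":"array","items":{"type":"number"}}}},"grip":{"type":"number"}},"required":["rows"]}

```bash
mkdir -p pics; python3 - <<'E'
from cell import ctrl
import cv2
s=ctrl.read_state();print({k:s[k] for k in("clock","eef_pos","tool_rot","force","width")})
for n in("side","top"):
    d=ctrl.get_image(n);cv2.imwrite(f"pics/{n}0.png",d["pixels"][...,::-1])
    print(n,d["fx"],d["fy"],d["cx"],d["cy"],d["extrinsics"],[k for k in d])
E
```

```text
{'clock': 0.0, 'eef_pos': array([164.2929423 , 628.37952243, 302.97927018]), 'tool_rot': array([-3.13965166e+00,  1.00170516e-05,  2.88578723e+00]), 'force': array([-0.55294559, -0.07688235, -0.50644108]), 'width': 85.03335320516285}
side 460.0243075858841 460.0243075858841 318.31941995232006 233.97010766952295 [[-8.92526845e-01  2.79539674e-01 -3.53911573e-01  2.75294314e+02]
 [-4.50801598e-01 -5.75914212e-01  6.81982947e-01  7.34095254e+02]
 [-1.31814142e-02  7.68231991e-01  6.40035826e-01  6.39273911e+02]
 [ 0.00000000e+00  0.00000000e+00  0.00000000e+00  1.00000000e+00]] ['pixels', 'fx', 'fy', 'cx', 'cy', 'extrinsics']
top 526.0969414503446 526.0969414503446 320.22689983057313 237.69928475246564 [[-1.15698395e-02  9.88091002e-01 -1.53435035e-01  4.50836272e+02]
 [-9.99908612e-01 -1.25057062e-02 -5.13568262e-03  1.51174548e+02]
 [-6.99333527e-03  1.53361594e-01  9.88145391e-01  9.13488994e+02]
 [ 0.00000000e+00  0.00000000e+00  0.00000000e+00  1.00000000e+00]] ['pixels', 'fx', 'fy', 'cx', 'cy', 'extrinsics']
```

View pics/top0.png

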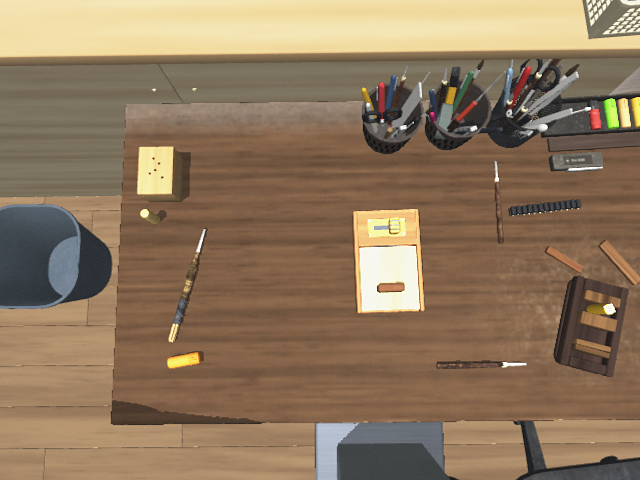

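View pics/side0.png

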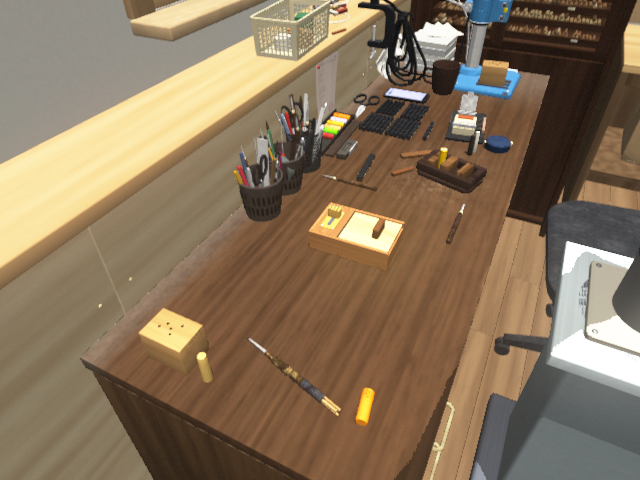

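The top view shows the box at columns 354–423, rows 209–313, with the ridge at about (391,288) and the brass block at about (395,226). In the side view the ridge is near (379,229) and the block near (335,211).

```bash
cat > h.py <<'E'
import numpy as np,cv2
def ray(d,u,v):
    E=np.array(d["extrinsics"]);r=E[:3,:3]@np.array([(u-d["cx"])/d["fx"],-(v-d["cy"])/d["fy"],-1]);return E[:3,3],r
def onz(d,u,v,z):
    o,r=ray(d,u,v);return o+r*(z-o[2])/r[2]
def proj(d,p):
    E=np.array(d["extrinsics"]);c=E[:3,:3].T@(np.array(p)-E[:3,3]);return d["cx"]-d["fx"]*c[0]/c[2],d["cy"]+d["fy"]*c[1]/c[2]
E
python3 - <<'E'
from cell import ctrl
from h import *
t=ctrl.get_image("top");s=ctrl.get_image("side")
a=cv2.resize(t["pixels"][200:320,345:432],None,fx=5,fy=5,interpolation=cv2.INTER_CUBIC)
b=cv2.resize(s["pixels"][195:275,300:410],None,fx=5,fy=5,interpolation=cv2.INTER_CUBIC)
cv2.imwrite("pics/c_t.png",a[...,::-1]);cv2.imwrite("pics/c_s.png",b[...,::-1])
# dark ridge on the pale lid
g=cv2.cvtColor(t["pixels"],cv2.COLOR_RGB2GRAY)
roi=np.zeros_like(g);roi[255:305,364:416]=1
m=((g<130)&(roi>0)).astype(np.uint8)
c=max(cv2.findContours(m,0,2)[0],key=cv2.contourArea);print(cv2.minAreaRect(c),cv2.boundingRect(c))
print("ridge top",onz(t,391,288,68),"block",onz(t,395,226,70))
for uv in[(354,211),(417,210),(424,311),(358,313)]:print(onz(t,*uv,46))
E
```

```text
((390.00311279296875, 287.06805419921875), (8.854494094848633, 26.245628356933594), 87.39744567871094) (377, 283, 27, 10)
ridge top [499.19122159  43.20359232  68.        ] block [599.52600087  33.72326836  70.        ]
[630.23821093  98.38224464  46.        ]
[630.57391025  -7.45478607  46.        ]
[462.40646828 -12.17681594  46.        ]
[460.4313773  95.4936536  46.       ]
```

View pics/c_t.png

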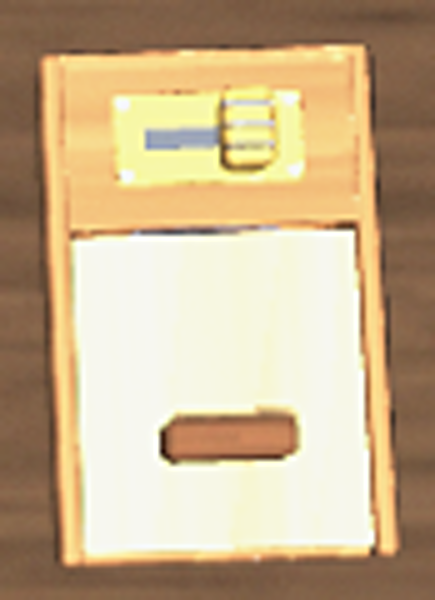

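View pics/c_s.png

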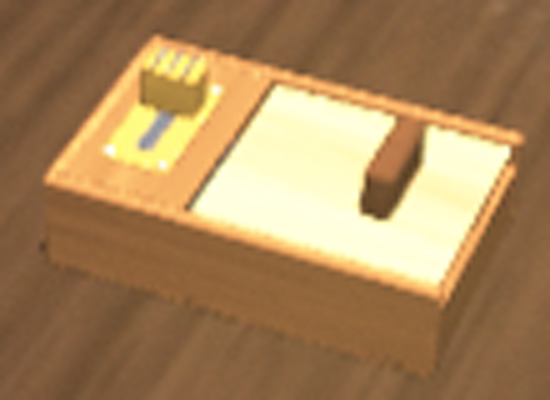

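The crops show the ridge top at full-frame columns 377–404.6, rows 282.4–292. The brass block's top is about columns 391–400, rows 217.6–233, and it stands at the right (-y) end of its slot. Next I refine the positions and compute the approach.

```bash
cat >> h.py <<'E'
from scipy.spatial.transform import Rotation as R
def shift(s,p,yaw):
    r0=R.from_euler("xyz",s["tool_rot"]);r1=R.from_euler("xyz",[np.pi,0,yaw])
    return np.round(r0.inv().apply(np.array(p)-s["eef_pos"])/10,2),np.round((r0.inv()*r1).as_rotvec(),3)
E
python3 - <<'E'
from cell import ctrl
from h import *
t=ctrl.get_image("top");s=ctrl.get_image("side")
print("ridge",onz(t,390.6,286.8,68),"block",onz(t,395.3,225,70))
# side view check: ridge top corners crop -> px; project estimates
for p in[(501,44,68),(601,33.5,70)]:
    u,v=proj(s,p);print("side crop px",(u-300)*5,(v-195)*5)
print(shift(ctrl.read_state(),(501,44,200),1.594))
E
```

```text
ridge [501.11485237  43.78194863  68.        ] block [601.17134326  33.18060315  70.        ]
side crop px 385.78873078962886 140.47389291468207
side crop px 169.99324013139045 57.442045446498895
(array([-47.36, -48.05,  10.39]), array([-1.000e-03,  0.000e+00,  1.292e+00]))
```

Emit:
send_rows --rows '[[[-15, -20, 2, 0, 0, 0.4], [-20, -30, 4, 0, 0, 0.7], [-47.3, -48, 6, 0, 0, 1.29], [-47.3, -48, 6, 0, 0, 1.29], [-47.3, -48, 6, 0, 0, 1.29], [-47.3, -48, 6, 0, 0, 1.29], [-47.3, -48, 6, 0, 0, 1.29], [-47.3, -48, 6, 0, 0, 1.29], [-47.3, -48, 6, 0, 0, 1.29], [-47.3, -48, 6, 0, 0, 1.29]]]' --grip 0

```text
clock: 1.3
eef_pos: [408.5, 194.6, 259.5]
tool_rot: [3.141, -0.0, 1.594]
force: [1.8, 0.4, -0.5]
width: 85.5
gripper_force: 0.0
```

```bash
python3 - <<'E'
from cell import ctrl
from h import *
s=ctrl.read_state();print(s["clock"],s["eef_pos"],s["tool_rot"],s["qpos"],shift(s,(501,44,200),1.594))
E
```

```text
1.3 [408.45554279 194.61088273 259.4510973 ] [ 3.14083762e+00 -2.29069347e-04  1.59446299e+00] [-0.78123437  0.44453362  0.38155308  2.10448522 -0.27208951  0.6378985
 -0.18967713] (array([-15.28,   8.89,   5.95]), array([ 0.001, -0.   ,  0.   ]))
```

Emit:
send_rows --rows '[[[-15.3, 8.9, 5.5, 0, 0, 0], [-15.3, 8.9, 5.5, 0, 0, 0], [-15.3, 8.9, 5.5, 0, 0, 0], [-15.3, 8.9, 5.5, 0, 0, 0], [-15.3, 8.9, 5.5, 0, 0, 0], [-15.3, 8.9, 5.5, 0, 0, 0], [-15.3, 8.9, 5.5, 0, 0, 0]]]'

```text
clock: 2.0
eef_pos: [499.9, 46.7, 204.5]
tool_rot: [-3.141, -0.001, 1.597]
force: [-0.2, -0.6, 0.0]
width: 85.3
gripper_force: 0.0
```

```bash
python3 - <<'E'
from cell import ctrl
from h import *
s=ctrl.read_state();print(s["clock"],s["eef_pos"],s["tool_rot"],s["qpos"],shift(s,(501,44,122),1.594))
for n in("top","side"):cv2.imwrite(f"pics/{n}1.png",ctrl.get_image(n)["pixels"][...,::-1])
E
```

```text
2.0 [499.93328953  46.67864247 204.50622054] [-3.14105970e+00 -9.73902600e-04  1.59747131e+00] [-0.35111246  0.58877814  0.29922157  2.02679246 -0.31050307  0.56930578
  0.19072943] (array([-0.28,  0.1 ,  8.25]), array([-0.001, -0.001,  0.003]))
```

View pics/side1.png

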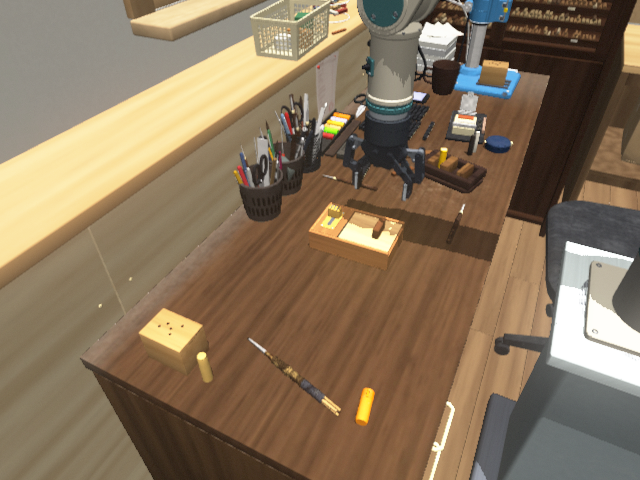

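The gripper is open above the box, its fingers at about (355,180) and (408,190), straddling the ridge at (379,229) along x. Next: down and close.

Emit:
send_rows --rows '[[[-0.1, 0.1, 4, 0, 0, 0], [-0.1, 0.1, 6, 0, 0, 0], [-0.1, 0.1, 7.5, 0, 0, 0], [-0.1, 0.1, 8.2, 0, 0, 0], [-0.1, 0.1, 8.2, 0, 0, 0], [-0.1, 0.1, 8.2, 0, 0, 0]]]'

```text
clock: 2.7
eef_pos: [501.7, 44.9, 123.0]
tool_rot: [3.141, -0.0, 1.597]
force: [-0.1, -0.6, 0.0]
width: 85.7
gripper_force: 0.0
```

Emit:
send_rows --rows '[[[0, 0, 0, 0, 0, 0], [0, 0, 0, 0, 0, 0], [0, 0, 0, 0, 0, 0], [0, 0, 0, 0, 0, 0], [0, 0, 0, 0, 0, 0], [0, 0, 0, 0, 0, 0], [0, 0, 0, 0, 0, 0], [0, 0, 0, 0, 0, 0], [0, 0, 0, 0, 0, 0], [0, 0, 0, 0, 0, 0]]]' --grip 255

```text
clock: 3.7
eef_pos: [501.0, 44.4, 122.7]
tool_rot: [-3.141, -0.0, 1.595]
force: [-1.4, -0.1, 6.0]
width: 12.5
gripper_force: 58.7
```

Emit:
send_rows --rows '[[[0, -0.2, 0, 0, 0, 0], [0, -0.4, 0, 0, 0, 0], [0, -0.6, 0, 0, 0, 0], [0, -0.8, 0, 0, 0, 0], [0, -1.0, 0, 0, 0, 0], [0, -1.0, 0, 0, 0, 0]]]'

```text
clock: 4.3
eef_pos: [491.4, 44.2, 122.7]
tool_rot: [3.141, -0.0, 1.596]
force: [1.9, -0.2, 5.4]
width: 12.6
gripper_force: 59.2
```

The lid moved past 6 mm with only about 2 N, so it seems free. I'll keep drawing.

Emit:
send_rows --rows '[[[0, -0.6, 0, 0, 0, 0], [0, -1.2, 0, 0, 0, 0], [0, -1.8, 0, 0, 0, 0], [0, -2.4, 0, 0, 0, 0], [0, -3.0, 0, 0, 0, 0], [0, -3.6, 0, 0, 0, 0], [0, -4.2, 0, 0, 0, 0], [0, -4.8, 0, 0, 0, 0], [0, -5.1, 0, 0, 0, 0], [0, -5.1, 0, 0, 0, 0]]]'

```text
clock: 5.3
eef_pos: [439.5, 43.0, 122.6]
tool_rot: [-3.141, -0.0, 1.596]
force: [-0.5, 0.5, 8.3]
width: 12.5
gripper_force: 59.5
```

```bash
python3 - <<'E'
from cell import ctrl
import cv2
s=ctrl.read_state();print(s["clock"],s["eef_pos"],s["force"],s["width"])
d=ctrl.get_image("side");cv2.imwrite("pics/side2.png",d["pixels"][150:300,260:460,::-1].repeat(3,0).repeat(3,1))
E
```

```text
5.3 [439.51070759  42.97773066 122.6336335 ] [-0.50620037  0.51994558  8.29849835] 12.451288016912216
```

View pics/side2.png

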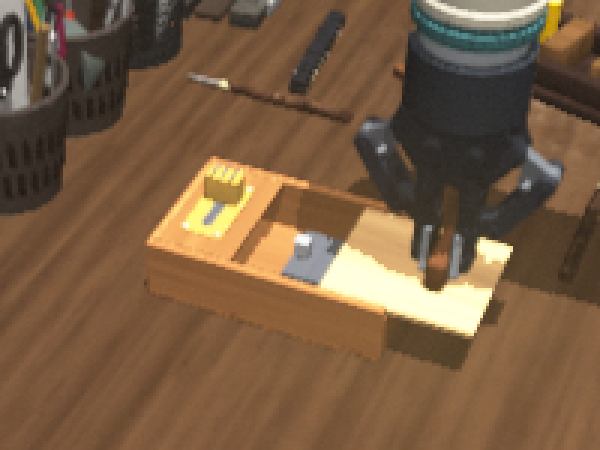

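The lid is drawn out about 61 mm: the box interior shows at crop (310,240), and the ridge is still between the pads at (437,265). I'll release and rise.

Emit:
send_rows --rows '[[[0, 0, 0, 0, 0, 0], [0, 0, 0, 0, 0, 0], [0, 0, 0, 0, 0, 0], [0, 0, 0, 0, 0, 0], [0, 0, 0, 0, 0, 0], [0, 0, 0, 0, 0, 0], [0, 0, 0, 0, 0, 0], [0, 0, 0, 0, 0, 0]]]' --grip 0

```text
clock: 6.15
eef_pos: [440.5, 42.9, 122.4]
tool_rot: [-3.142, -0.0, 1.596]
force: [0.4, 0.4, 0.3]
width: 85.6
gripper_force: 0.0
```

Emit:
send_rows --rows '[[[0, 0, -1, 0, 0, 0], [0, 0, -3, 0, 0, 0], [0, 0, -6, 0, 0, 0], [0, 0, -9, 0, 0, 0], [0, 0, -11, 0, 0, 0], [0, 0, -12, 0, 0, 0], [0, 0, -12, 0, 0, 0], [0, 0, -12, 0, 0, 0]]]'

```text
clock: 6.95
eef_pos: [440.1, 43.0, 242.0]
tool_rot: [-3.141, -0.0, 1.596]
force: [-0.6, -0.0, 0.3]
width: 85.2
gripper_force: 0.0
```

```bash
python3 - <<'E'
from cell import ctrl
import cv2
s=ctrl.read_state();print(s["clock"],s["eef_pos"],s["force"],s["width"])
d=ctrl.get_image("side");cv2.imwrite("pics/side3.png",d["pixels"][150:300,260:460,::-1].repeat(3,0).repeat(3,1))
E
```

```text
6.95 [440.08038339  43.02432046 242.03846125] [-0.64219837 -0.01717542  0.30674313] 85.22336731926292
```

View pics/side3.png

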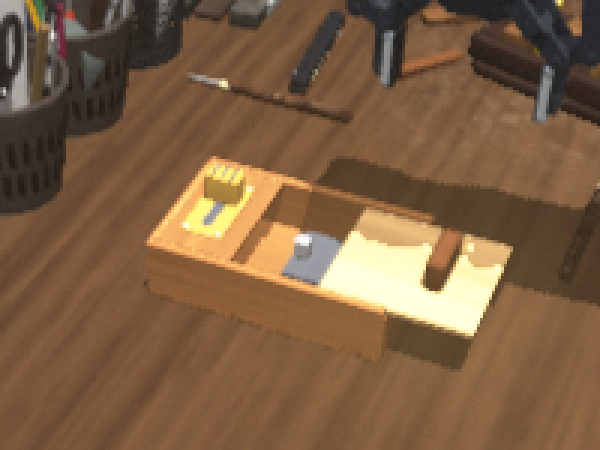

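The lid stays drawn out with its ridge at crop (443,258), and the open gripper is well clear above. Handing in.

```bash
python3 -c "
from cell import ctrl
print(ctrl.finish_job())"
```

```text
the job is handed in; nothing more can be done
None
```

The lid was free from the start, so I left the lock alone, drew the lid out about 61 mm (past the 52 mm needed), released it with the arm clear above, and handed the job in at about 7 s; no verdict was returned.

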